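# Load a banded card pack into the hand press and hold it squeezed at the third click

## Robot

A 6-joint arm with a two-finger parallel gripper is mounted at the origin on the work surface; the furniture and walls round the work are solid. World frame = base frame: x ahead of the robot, y to its left, z up, the work surface at z = 0. Lengths are in m, angles in rad, forces in N, time in s.
With the tool pointing down it reaches from about 0.225 to 0.875 m from the base axis. Payload 3.4 kg.
Tool frame: the origin (TCP) lies on the centre line of the jaws, within the pads' length; the fingertips stand 11 mm ahead of it and the grasp point (between the pads) lies 8 mm behind it; z points along the fingers, y is the line along which they close (so a half turn about z gives the same grasp; the last joint's range is limited). The gripper opens to 85 mm and grips with 20 to 120 N. Pads are 22 mm wide; open, the fingers measure 114 mm over their backs; the gripper's body (76 mm by 85 mm) begins 54 mm behind the grasp point. The pads swing forward as they close: fully open they stand 13 mm farther back than shut.
Start: joints at [1.006, 0.276, 1.505, -0, 1.361, -0.121], TCP at [0.247, 0.519, 0.242] pointing down, gripper open.
Joint ranges: [-2.89, 2.89], [-0.75, 2.08], [0.22, 2.7], [-1.18, 4.32], [0.11, 2.71], [-2.7, 2.7]. Speed limits (rad/s): [2.57, 2.57, 3.14, 3.14, 3.14, 3.14].

## Interface

Orientations are given as a unit quaternion [w, x, y, z].
In Python, from rig import manip, eyes, job gives the robot as it stands.
- The arm moves only by the tool drive_tool, never from a script. Its argument "rows" is a list of rows, each a list of 3 entries, a list of its own where there are three numbers: the turn, a rotation vector about the world's x, y, z in rad, then the shift along the world's x, y, z in cm, then the finger opening in cm, from 0 to 8.54. A call has 1 to 8 rows; each row shifts and turns the commanded pose from where the row before left it; what a row does not reach is not made up. A row lasts 1/8 s, in which the tool goes at most 62.5 mm and 10.7 degrees, less where a joint would pass 70% of its speed; a pose out of reach is approached as far as the arm can. A call is refused whole if a number of a shift passes 6.25 or a number of a turn 0.188, either way. A call with a gripper value outside its range is refused whole. The fingers move at their own pace and stop on an object; "force" is the grip in N (left out, the last holds). Time passes only in rows, so rows that do not move let the fingers close. It gives the time, the measured TCP pose, the force, the opening and the grip force at its end, in the units of the state.
- manip.get_state(): the state, without advancing time (a new reading comes with each control period).
- eyes.get_image(name): name is "side" or "top"; returns the picture (400x640x3 uint8, red, green, blue); there is no depth.
- eyes.get_calibration(name): a dict with "camera_matrix" (3x3 intrinsics, pixels), "k1" (the pictures are not rectified: a ray, as slopes to the right and down, at radius r is drawn at 1 + k1 r^2 times it, then the intrinsics apply), "view" (4x4, takes a point from world to camera coordinates). Camera axes: x right, y up, looking along -z (the intrinsics and any distortion apply to the point x, -y, -z); pixel columns grow to the right and rows downward; lengths in m; the calibration is good to about 2 mm. A picture is of the moment at which its call begins. get_calibration takes no time and is no camera call.
- job.sign_off(): hands the job in; it is judged then, once.
The state is a dict: "clock": time; "qpos": joint angles; "qd": joint speeds; "effort": joint torques, N m; "position": TCP position; "ee_rot": TCP orientation; "contact_force": force on the tool from outside, world axes, zero at the start; "moment": the same for the moment, N m; "width": finger opening in m; "gripper_force": force on a finger pad.
Only numpy, scipy, OpenCV 4.12 (cv2) and the standard library are available. Lean on these libraries where they do the work, as an engineer would, in place of code of your own. Each camera call takes 0.05 s, during which the arm holds its last target. There are 200 camera calls.

## Task

Lay the thicker of the two banded card packs flat in the open tray of the hand press, let go of it and push the tray fully home under the ram. Then press the spring-return bail handle down past its first two clicks to the third, and finish with the fingers still holding its grip there, because the squeeze lasts only as long as the handle is held; leave the other things on the desk where they are.

Things in the scene. Friction and masses are not known exactly. Their poses are not given: they have to be found in the camera images.
- thick_pack: The pack to press: pale printed cards with a paper band round the middle, 57 x 91 x 25 mm (its own x, y, z), 0.11 kg. Origin at the centre of its underside, z up. Grasp it across the 57 mm side (its x).
- thin_pack: The other banded pack, same cards and band, 57 x 91 mm but only 15 mm thick; to be left alone. Origin at the centre of its underside. The two packs lie to the left of the press and may have swapped places.
- press: The hand press, fixed to the desk: grey bed 112 x 235 x 12 mm with four steel columns and a crown plate (116 x 90 mm, top at z = 90 mm) and a toothed ram. Origin on the desk below the ram's axis; x points to its back (away from the robot), y to its left, z up. The tray slides out along +y; the bed reaches from y = -50 to +185 mm. The top of the ram stands at z = 148 mm. The handle's pivot axis is parallel to y through x = +27, z = 112 mm.
- press_tray (a joint): How far the tray stands out to the left of its home under the ram, m: 0 = fully home against its stop, about 0.11 to 0.12 at the start. It stays where it is left (1 to 2 N friction).
- tray_floor (a point): Centre of the tray's pocket, on its inner floor (17 mm above the desk); axes as the press (pocket 67 mm along x, 102 mm along y, walls 4 mm thick and 10 mm high). The pack belongs in it with its 91 mm side along y; its top then stands 42 mm above the desk. It moves with the tray.
- tray_push (a point): Middle of the outer (+y) face of the upright plate at the end of the tray's tongue, 115 mm out (+y) from the pocket's centre, 30 mm above the desk; the plate is 46 mm wide (x), 5 mm thick and spans z = 13 to 47 mm; push it towards the press's -y. It moves with the tray.
- press_bail (a joint): Angle of the U-shaped bail handle, rad: 0 = fully up (where its spring returns it), growing as it is pressed down. Clicks seat at 0.3, 0.6 and 0.9 (before each the force rises by 1 to 2 N, then drops as it clicks in); then some over-travel to a stop at 1.15. The clicks are felt but none of them holds: let go, it flies back to 0. Pressing at the grip takes 3 to 5 N at first and 5 to 10 N about the third click.
- press_grip: The bail's black round cross-grip, a sleeve that turns freely on its rod, 18 mm in diameter and 82 mm long along the press's y, free between the two side arms. Origin at its centre, 140 mm from the pivot axis. Handle up: 75 mm in front of (-x) the ram's axis and 207 mm above the desk; at the third click: 111 mm in front and 91 mm above the desk. In between it follows the arc about the pivot; it can be pinched across from above, or pushed down from above.
- press_platen: The spring-mounted pressing plate under the ram, 50 x 80 mm, underside 54 mm above the desk with the handle up. It comes down 20 mm per rad of the handle and reaches the pack in the tray between the second and third click. Its origin lies at the press's origin, lowered as it moves.
- eraser: Eraser in a card sleeve, 23 x 58 x 13 mm, in front of the press; leave it alone.
- binder_clip: Black foldback clip, 41 x 25 x 46 mm, to the left; leave it alone.

How it is judged:
On the way, in this order (a step that is already met when the one before it is completed fails the run):
1. the thick pack lies flat in the pocket of the open tray, let go of (value of joint press_tray above 0.08 m and x of thick_pack in the frame of tray_floor between -0.009 and 0.009 m and y of thick_pack in the frame of tray_floor between -0.009 and 0.009 m and z of thick_pack in the frame of tray_floor below 0.004 m and angle between thick_pack's own z axis and vertical below 0.08 rad and contact force between the fingers and thick_pack below 0.1 N), for 0.2 s.
2. the tray is fully home with the pack in it, the handle still up (value of joint press_tray below 0.005 m and value of joint press_bail below 0.15 rad and z of thick_pack in the frame of tray_floor below 0.004 m and angle between thick_pack's own z axis and vertical below 0.08 rad), for 0.2 s.
3. the handle is pressed past two clicks to the third and the plate squeezes the pack (value of joint press_bail above 0.78 rad and contact force between press_platen and thick_pack above 4 N), for 0.3 s.
At the end, for the whole second after the job is handed in: The fingers hold the handle's grip (over 1.5 N) at the third click (0.78 to 1.02 rad), the plate squeezes the thick pack with over 4 N, the pack lies in the tray's pocket (within 9 mm of its centre, flat) and the tray is home within 6 mm (all of step 3 and value of joint press_bail below 1.02 rad and contact force between the fingers and press_grip above 1.5 N and value of joint press_tray below 0.006 m and x of thick_pack in the frame of tray_floor between -0.009 and 0.009 m and y of thick_pack in the frame of tray_floor between -0.009 and 0.009 m and z of thick_pack in the frame of tray_floor below 0.004 m and angle between thick_pack's own z axis and vertical below 0.08 rad); the arm keeps its last pose, push and grip.
It fails at once if the thin pack is moved by over 2 cm (distance of thin_pack from where it was at the start of the episode above 0.02 m).
It fails at once if the eraser or the foldback clip is moved by over 2 cm (distance of any of eraser, binder_clip from where it was at the start of the episode above 0.02 m).
It also fails if it takes over 62 s, if anything falls off the work surface, if the arm or the gripper's body presses on something with over 40 N, if the wrist force passes 120 N, or if a joint passes its speed limit or range.

## Working session

There is one attempt and no reset: what is moved stays moved. The work goes in short steps, Python scripts to look and compute and a tool call to move; the robot and the scene stay as the last step left them, time stands still between calls to the robot, and variables do not carry over. Pictures are saved under pics/ and viewed, at most 10 in all, crops included, and the job is handed in when it is done.

Besides the shell and the picture viewer there is one more tool, called after "Call:" as a command line: name --argument value ..., lists and objects as JSON in quotes. drive_tool: Moves the arm, as the interface text tells. Its arguments: {"type":"object","properties":{"rows":{"type":"array"},"force":{"type":"number"}},"required":["rows"]}

```bash
mkdir -p pics; cat > h.py <<'E'
import numpy as np, cv2
from rig import manip, eyes, job
def ray(cam,uv):
    c=eyes.get_calibration(cam);K=np.array(c["camera_matrix"]);V=np.array(c["view"])
    d=(np.array(uv,float)-K[:2,2])/[K[0,0],K[1,1]]
    u=d.copy()
    for _ in range(20): u=d/(1+c["k1"]*(u@u))
    R=V[:3,:3];o=-R.T@V[:3,3];return o,R.T@np.array([u[0],-u[1],-1])
def onz(cam,uv,z):
    o,d=ray(cam,uv);return o+d*(z-o[2])/d[2]
def tri(uvs):
    A=np.zeros((3,3));b=np.zeros(3);L=[]
    for cam,uv in uvs:
        o,d=ray(cam,uv);d=d/np.linalg.norm(d);P=np.eye(3)-np.outer(d,d);A+=P;b+=P@o;L.append((o,P))
    x=np.linalg.solve(A,b);return x,[np.linalg.norm(P@(x-o)) for o,P in L]
def proj(cam,p):
    c=eyes.get_calibration(cam);K=np.array(c["camera_matrix"]);V=np.array(c["view"])
    q=V[:3,:3]@np.array(p)+V[:3,3];s=np.array([q[0],-q[1]])/-q[2];s=s*(1+c["k1"]*(s@s))
    return s*[K[0,0],K[1,1]]+K[:2,2]
def snap(cam,name):
    im=eyes.get_image(cam)[:,:,::-1].copy();cv2.imwrite(f"pics/{name}.png",im);return im
E
python3 - <<'E'
from h import *
for c in("top","side"):
    snap(c,c+"1");o,d=ray(c,(320,200));print(c,o,d,eyes.get_calibration(c)["camera_matrix"],eyes.get_calibration(c)["k1"])
print(manip.get_state())
E
```

```text
top [0.40476059 0.16056952 1.09996908] [ 0.07463077 -0.01500546 -0.99717305] [[387.33367449   0.         315.55547022]
 [  0.         387.33367449 198.38748755]
 [  0.           0.           1.        ]] -0.005454693941643072
side [-0.16731445  0.55254674  0.49493226] [ 0.80680023 -0.45260814 -0.38012084] [[441.12291496   0.         325.89860506]
 [  0.         441.12291496 204.27163044]
 [  0.           0.           1.        ]] -0.06319361932882789
{'clock': 0.1, 'qpos': array([ 1.00599292e+00,  2.76507855e-01,  1.50599599e+00,  3.22385689e-05,
        1.36071853e+00, -1.20999065e-01]), 'qd': array([ 0.00078683,  0.00021484, -0.00378073, -0.00033792, -0.0006768 ,
        0.00010878]), 'effort': array([ 3.01031709e-03, -4.17698872e+01, -2.46407479e+01, -2.17017555e-04,
        5.78590902e-03,  5.62965312e-06]), 'position': array([0.24664164, 0.51891256, 0.24154404]), 'ee_rot': array([-2.88818430e-04,  2.20088768e-01,  9.75479508e-01, -7.62124643e-04]), 'contact_force': array([0.0296696 , 0.06039263, 0.79410977]), 'moment': array([ 0.02995557, -0.02614659,  0.02063469]), 'gripper_force': 0.0, 'width': 0.0857569083484627}
```

View pics/top1.png

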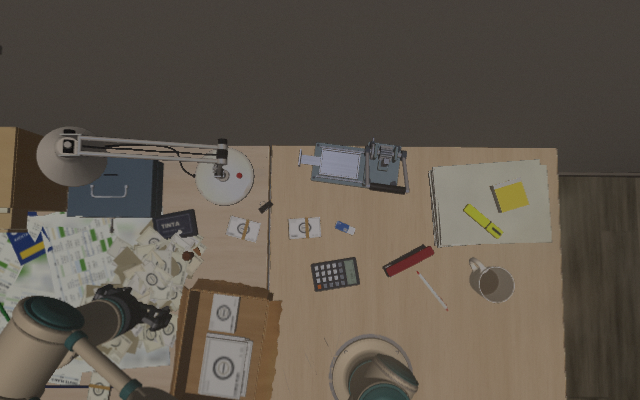

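View pics/side1.png

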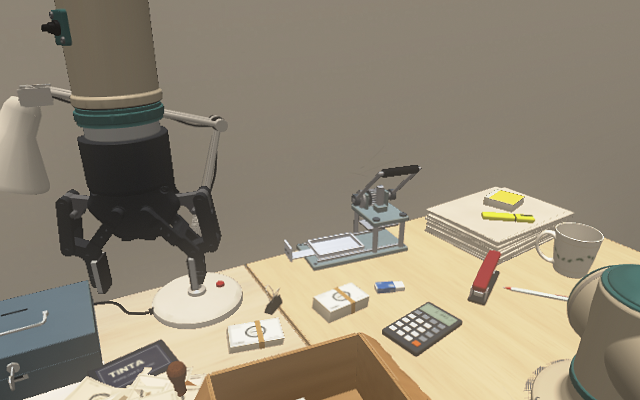

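The top view shows the packs at about (243,229) and (304,228), the press at (360,165) and its tray at (340,162). The side view shows the packs at (255,334) and (341,300), and the right one looks thicker. I'll enlarge both views.

```bash
python3 - <<'E'
import cv2,numpy as np
t=cv2.imread("pics/top1.png")[130:260,220:420];s=cv2.imread("pics/side1.png")[150:360,220:430]
cv2.imwrite("pics/tc.png",cv2.resize(t,None,fx=4,fy=4,interpolation=cv2.INTER_CUBIC))
cv2.imwrite("pics/sc.png",cv2.resize(s,(600,600),interpolation=cv2.INTER_CUBIC))
E
```

```text
(no output)
```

View pics/tc.png

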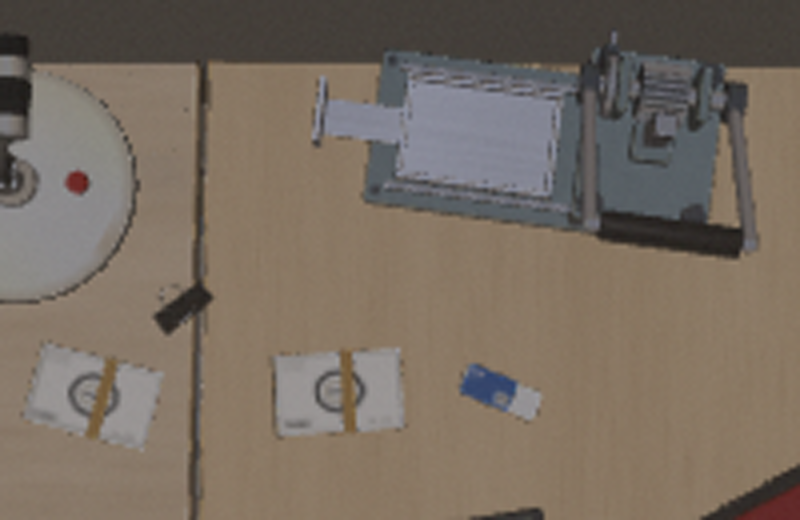

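View pics/sc.png

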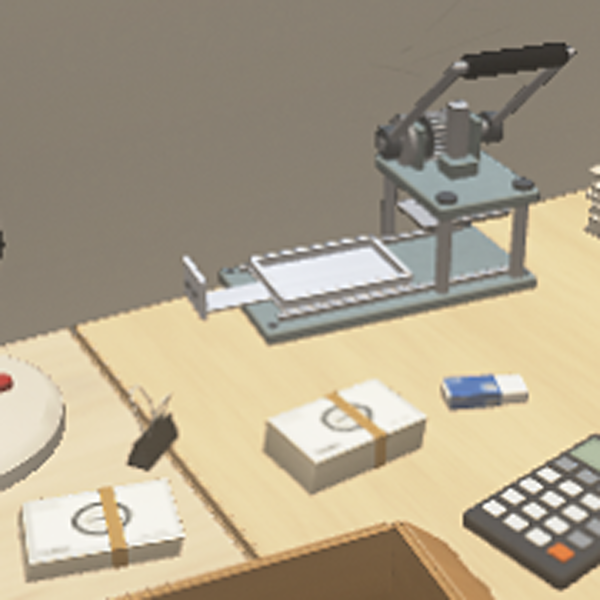

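The views show the right pack is the thicker: its side face is about 1.7 times as tall as the left's. In the top crop its top corners are (274,356), (402,348), (406,427) and (280,437). The pocket corners are about (404,75), (566,93), (552,198) and (394,180), and the grip ends are (598,226) and (742,245).

```bash
python3 - <<'E'
from h import *
T=lambda u,v:("top",(220+(u+.5)/4-.5,130+(v+.5)/4-.5)); S=lambda u,v:("side",(220+(u+.5)*.35-.5,150+(v+.5)*.35-.5))
P={}
def t(n,a,b):
    x,e=tri([T(*a),S(*b)]);P[n]=x;print(n,x.round(4),np.round(e,4))
# packs: crop order: top image left/upper etc.
t("pk_farL",(274,356),(266,427)); t("pk_farR",(402,348),(373,380)); t("pk_nearR",(406,427),(425,412)); t("pk_nearL",(280,437),(308,461))
t("stamp",(339,391),(348,417))
t("thin stamp",(93,395),(102,518))
t("tray_farL",(404,75),(250,257)); t("tray_farR",(566,93),(383,238)); t("tray_nearR",(552,198),(412,272)); t("tray_nearL",(394,180),(280,304))
t("gripL",(598,226),(465,68)); t("gripR",(742,245),(568,52))
t("plate_far",(323,78),(185,260)); t("plate_near",(317,146),(207,295))
t("ramtop",(666,124),(457,108))
# mask-based top view outline of thick pack
im=cv2.imread("pics/top1.png");hsv=cv2.cvtColor(im,cv2.COLOR_BGR2HSV)
m=((hsv[...,1]<45)&(hsv[...,2]>95)).astype(np.uint8)*255
m[:210]=0;m[245:]=0;m[:,:282]=0;m[:,325:]=0
m=cv2.morphologyEx(m,cv2.MORPH_CLOSE,np.ones((5,5)))
c=max(cv2.findContours(m,0,2)[0],key=cv2.contourArea);r=cv2.minAreaRect(c);b=cv2.boxPoints(r);print(r)
w=np.array([onz("top",p,.025) for p in b]);print(w.round(4),w.mean(0),np.linalg.norm(np.diff(w,axis=0),axis=1))
# blade: grip direction yaw, press bed bottom-left corners on z=.012
B={n:onz(T(*a)[0],T(*a)[1],.012) for n,a in dict(farL=(386,52),nearL=(366,202),nearR=(580,230)).items()}
for k,v in B.items(): print(k,v.round(4))
E
```

```text
pk_farL [0.4326 0.2325 0.0179] [0.0004 0.0004]
pk_farR [0.4396 0.1443 0.0212] [0.0008 0.0008]
pk_nearR [0.3846 0.1407 0.0265] [0.0003 0.0003]
pk_nearL [0.3781 0.2295 0.0249] [0.0025 0.0025]
stamp [0.4083 0.1862 0.0243] [0.0011 0.0011]
thin stamp [0.4041 0.3579 0.0149] [0.0011 0.0011]
tray_farL [0.6288 0.1421 0.0298] [0.002 0.002]
tray_farR [0.617  0.0258 0.0229] [0.0045 0.0045]
tray_nearR [0.5446 0.0404 0.028 ] [0.0005 0.0005]
tray_nearL [0.557  0.1511 0.0245] [0.0011 0.0011]
gripL [0.5043 0.0326 0.2071] [0.001 0.001]
gripR [ 0.4932 -0.0513  0.2085] [0.002 0.002]
plate_far [0.6239 0.1994 0.0441] [0.0006 0.0006]
plate_near [0.5776 0.2034 0.0368] [0.0005 0.0005]
ramtop [ 0.5763 -0.0185  0.1437] [0.0003 0.0003]
((304.2237243652344, 227.57977294921875), (20.02342987060547, 31.688169479370117), 86.42366790771484)
[[0.4328 0.2333 0.025 ]
 [0.439  0.1457 0.025 ]
 [0.3839 0.1418 0.025 ]
 [0.3777 0.229  0.025 ]] [0.40834036 0.18743422 0.025     ] [0.08784345 0.05528588 0.08749364]
farL [0.6501 0.1565 0.012 ]
nearL [0.5423 0.1697 0.012 ]
nearR [0.5238 0.0184 0.012 ]
```

The thick pack is at (0.4085, 0.187) with its top at 0.025 and yaw about +0.07. The press origin is about (0.575, -0.019) with yaw about -0.12, and the pocket centre is about (0.587, 0.090). The sizes agree with the text. I'll go above the pack.

Call:
drive_tool --rows '[[[0, 0, -0.176], [2, -4.1, -1], 8.5], [[0, 0, -0.176], [2, -4.1, -1.5], 8.5], [[0, 0, -0.176], [2, -4.1, -1.5], 8.5], [[0, 0, -0.176], [2, -4.1, -1.5], 8.5], [[0, 0, -0.176], [2, -4.1, -1.5], 8.5], [[0, 0, -0.177], [2, -4.1, -1.5], 8.5], [[0, 0, 0], [2, -4.1, -1.5], 8.5], [[0, 0, 0], [2.1, -3.9, -2], 8.5]]' --force 30

```text
clock: 1.1
position: [0.4085, 0.192, 0.122]
ee_rot: [0.0, 0.682, 0.731, 0.0]
contact_force: [0.3, 0.9, -0.3]
width: 0.0853
gripper_force: 0.0
```

Call:
drive_tool --rows '[[[0, 0, 0], [0, 0, 0], 8.5]]'

```text
clock: 1.23
position: [0.4078, 0.1908, 0.1209]
ee_rot: [-0.001, 0.684, 0.73, -0.002]
contact_force: [-0.1, 0.8, -1.2]
width: 0.085
gripper_force: 0.0
```

Call:
drive_tool --rows '[[[0, 0, 0], [0, 0.1, -4], 8.5], [[0, 0, 0], [0, 0.1, -4], 8.5], [[0, 0, 0], [0, 0, -2], 8.5], [[0, 0, 0], [0, 0, 0], 8.5]]'

```text
clock: 1.72
position: [0.4064, 0.1957, 0.0213]
ee_rot: [-0.001, 0.682, 0.732, -0.002]
contact_force: [0.8, -0.7, 0.7]
width: 0.0851
gripper_force: 0.0
```

```bash
python3 - <<'E'
from h import *
s=snap("side","s2");t=snap("top","t2")
a=cv2.resize(s[200:350,260:420],(640,600),interpolation=cv2.INTER_CUBIC)
cv2.imwrite("pics/s2c.png",a);print(manip.get_state()["position"])
E
```

```text
[0.40821531 0.19604956 0.02290142]
```

View pics/s2c.png

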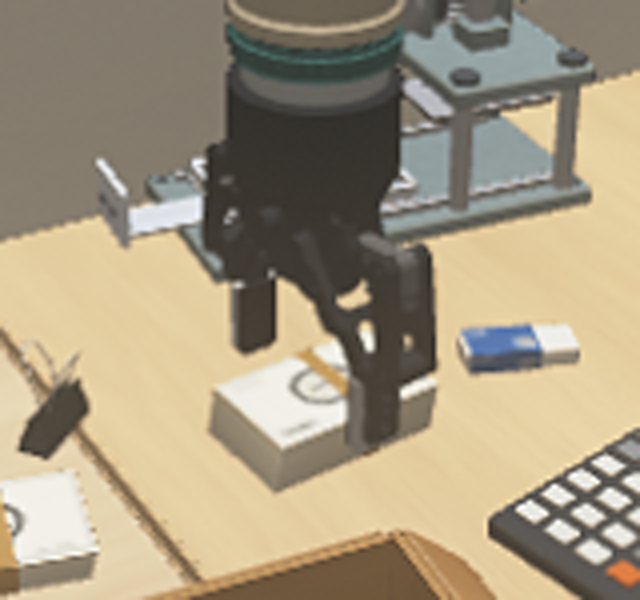

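The crop shows the fingers straddling the pack, with the near fingertip about halfway down its side and everything else clear. I'll lower slightly and close.

Call:
drive_tool --rows '[[[0, 0, 0], [0, -0.2, -0.3], 8.5], [[0, 0, 0], [0, 0, 0], 5], [[0, 0, 0], [0, 0, 0], 5], [[0, 0, 0], [0, 0, 0], 5], [[0, 0, 0], [0, 0, 0], 5], [[0, 0, 0], [0, 0, 0], 5]]' --force 30

```text
clock: 2.58
position: [0.4083, 0.1934, 0.02]
ee_rot: [0.0, 0.682, 0.731, 0.0]
contact_force: [-1.7, -0.4, 6.1]
width: 0.0552
gripper_force: 31.9
```

Call:
drive_tool --rows '[[[0, 0, 0], [0, 0, 2], 5], [[0, 0, 0], [0, 0, 4], 5], [[0, 0, 0], [0, 0, 4], 5], [[0, 0, 0], [0, 0, 0], 5], [[0, 0, 0], [0, 0, 0], 5]]'

```text
clock: 3.2
position: [0.407, 0.193, 0.1185]
ee_rot: [-0.0, 0.682, 0.731, -0.001]
contact_force: [-1.1, 0.3, -1.4]
width: 0.0552
gripper_force: 33.2
```

```bash
python3 - <<'E'
from h import *
s=snap("side","s3");t=snap("top","t3")
a=cv2.resize(s[170:340,240:410],(600,600),interpolation=cv2.INTER_CUBIC)
cv2.imwrite("pics/s3c.png",a);st=manip.get_state();print(st["position"],st["ee_rot"],st["width"],st["gripper_force"])
E
```

```text
[0.40656327 0.19290947 0.11784164] [-0.00085949  0.68195236  0.73139458 -0.00148257] 0.05498698505656329 33.16456317901611
```

View pics/s3c.png

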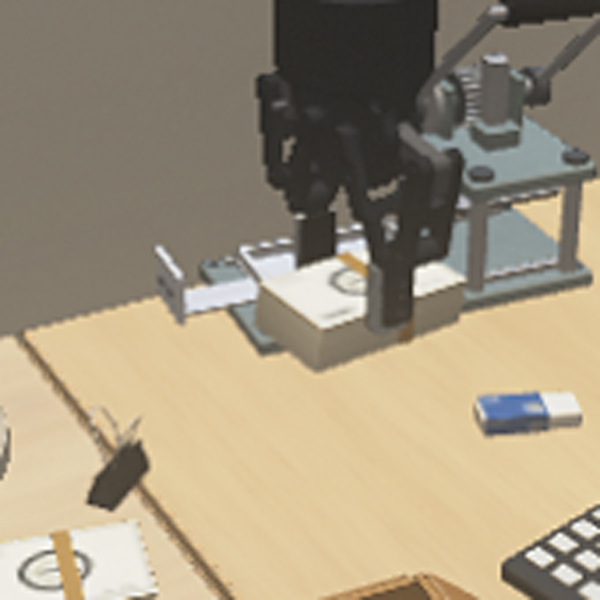

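The crop shows the pack lifted level in the jaws, with the fingertips above its lower edge. I'll carry it above the pocket.

Call:
drive_tool --rows '[[[0, 0, -0.06], [3.6, -1.9, 0], 5], [[0, 0, -0.06], [3.6, -1.9, 0], 5], [[0, 0, -0.065], [3.6, -1.9, 0], 5], [[0, 0, 0], [3.6, -2, 0], 5], [[0, 0, 0], [3.6, -2, -2], 5], [[0, 0, 0], [0, 0, -2], 5], [[0, 0, 0], [0, 0, 0], 5], [[0, 0, 0], [0, 0, 0], 5]]'

```text
clock: 4.3
position: [0.5873, 0.0965, 0.0788]
ee_rot: [-0.0, 0.746, 0.665, -0.001]
contact_force: [-0.2, -0.3, -0.7]
width: 0.055
gripper_force: 33.1
```

```bash
python3 - <<'E'
from h import *
s=snap("side","s4");t=snap("top","t4")
a=cv2.resize(s[170:290,260:420],(800,600),interpolation=cv2.INTER_CUBIC)
b=cv2.resize(t[130:220,280:420],(800,514),interpolation=cv2.INTER_CUBIC)
cv2.imwrite("pics/s4c.png",a);cv2.imwrite("pics/t4c.png",b)
st=manip.get_state();print(st["position"],st["ee_rot"],st["contact_force"])
E
```

```text
[0.58794311 0.09672636 0.07993823] [3.18315169e-04 7.46369606e-01 6.65531487e-01 3.87332420e-04] [-0.1151719   0.63649575 -0.5527979 ]
```

View pics/s4c.png

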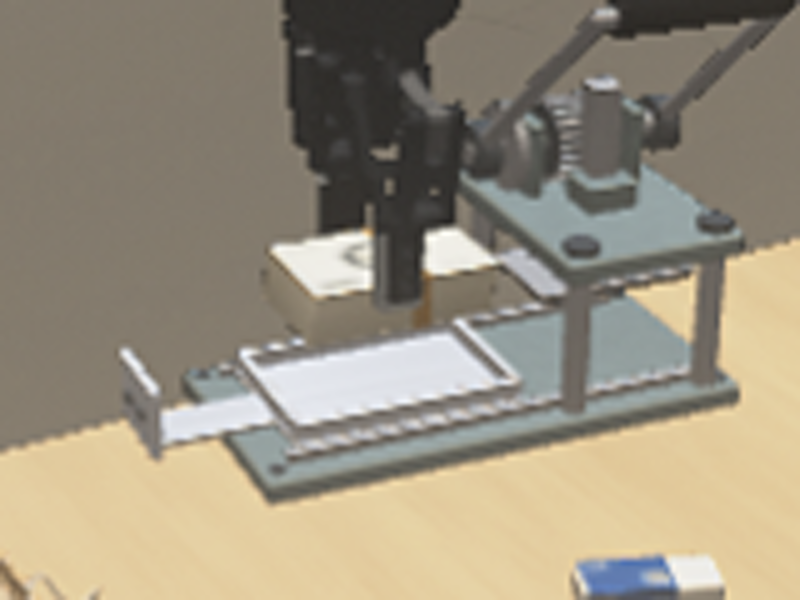

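The side crop shows the pack held level above the tray. Its near top corners are at (307,303) and (497,270), and the pocket's near inner corners are about (300,427) and (503,385). I'll check the alignment from these.

```bash
python3 - <<'E'
from h import *
S=lambda u,v:(260+(u+.5)/5-.5,170+(v+.5)/5-.5)
zt=.0799-.020+.025
R=lambda a:np.array([[np.cos(a),-np.sin(a)],[np.sin(a),np.cos(a)]])
for n,uv,z in[("pk nearL",(307,303),zt),("pk nearR",(497,270),zt),("pk farL",(268,248),zt),("rim out nearL",(291,430),.027),("rim out nearR",(522,382),.027),("rim out farR",(460,320),.027),("rim out farL",(238,353),.027)]:
    print(n,onz("side",S(*uv),z).round(4))
c=np.array([.5874,.0902]);r=R(-.115)
print("predicted rim:",[(c+r@np.array(p)).round(4) for p in[(-.0375,.055),(-.0375,-.055),(.0375,-.055),(.0375,.055)]])
c=np.array([.5873,.0907])
print("predicted pack:",[(c+r@np.array(p)).round(4) for p in[(-.0285,.0455),(-.0285,-.0455),(.0285,.0455)]])
E
```

```text
pk nearL [0.5567 0.1442 0.0849]
pk nearR [0.5438 0.0569 0.0849]
pk farL [0.6131 0.1322 0.0849]
rim out nearL [0.5555 0.1529 0.027 ]
rim out nearR [0.5419 0.0426 0.027 ]
rim out farR [0.6073 0.0329 0.027 ]
rim out farL [0.6296 0.1394 0.027 ]
predicted rim: [array([0.5565, 0.1491]), array([0.5438, 0.0399]), array([0.6183, 0.0313]), array([0.631 , 0.1405])]
predicted pack: [array([0.5642, 0.1392]), array([0.5538, 0.0488]), array([0.6208, 0.1326])]
```

Call:
drive_tool --rows '[[[0, 0, 0], [0, 0, -2], 5], [[0, 0, 0], [0, 0, -1], 5], [[0, 0, 0], [0, 0, 0], 5]]'

```text
clock: 4.78
position: [0.5873, 0.0965, 0.0491]
ee_rot: [-0.0, 0.746, 0.665, -0.0]
contact_force: [0.2, -0.4, -1.1]
width: 0.055
gripper_force: 33.1
```

```bash
python3 - <<'E'
from h import *
s=snap("side","s5");t=snap("top","t5")
a=cv2.resize(s[210:280,270:390],(800,467),interpolation=cv2.INTER_CUBIC)
cv2.imwrite("pics/s5c.png",a)
st=manip.get_state();print(st["position"],st["ee_rot"],st["contact_force"])
E
```

```text
[0.5882754  0.09645965 0.04991114] [3.56113208e-04 7.46500914e-01 6.65384165e-01 4.13401964e-04] [ 3.04807903e-01  6.56368398e-05 -6.25127024e-01]
```

View pics/s5c.png

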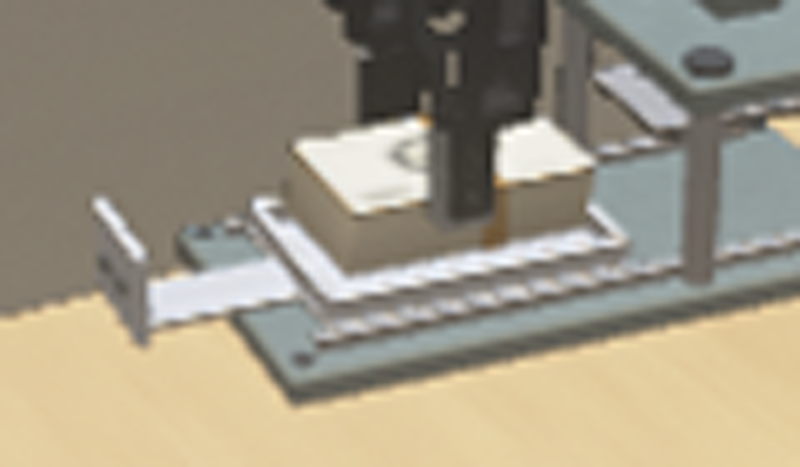

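The crop shows the pack just above the rim. Its near-left bottom corner is at (348,272), its near-right at (588,230), and the outer rim corners are at (325,306) and (628,243).

```bash
python3 - <<'E'
from h import *
k=800/120
S=lambda u,v:(270+(u+.5)/k-.5,210+(v+.5)/k-.5)
a=-.115;r=np.array([[np.cos(a),-np.sin(a)],[np.sin(a),np.cos(a)]])
g={n:onz("side",S(*uv),z)[:2] for n,uv,z in[("pL",(348,272),.0295),("pR",(588,230),.0295),("ptL",(350,214),.0545),("ptR",(594,166),.0545),("ptFL",(292,146),.0545),("rL",(325,306),.027),("rR",(628,243),.027),("rFL",(252,200),.027)]}
for n in("pL","pR","ptL","ptR","ptFL"):
    q="rFL" if "F" in n else "r"+n[-1]
    print(n,g[n].round(4),"minus rim, press axes:",(r.T@(g[n]-g[q])).round(4))
print("expected (9,-9.5)/(9,+9.5)/F(-9,-9.5)")
E
```

```text
pL [0.5674 0.1364] minus rim, press axes: [ 0.0136 -0.0138]
pR [0.5525 0.0522] minus rim, press axes: [0.0094 0.0103]
ptL [0.561  0.1392] minus rim, press axes: [ 0.0069 -0.0117]
ptR [0.5503 0.0522] minus rim, press axes: [0.0072 0.0101]
ptFL [0.6132 0.132 ] minus rim, press axes: [-0.0182 -0.0078]
expected (9,-9.5)/(9,+9.5)/F(-9,-9.5)
```

Alignment is within a few mm, so I'll lower it while watching the force.

Call:
drive_tool --rows '[[[0, 0, 0], [0.05, 0, -0.4], 5], [[0, 0, 0], [0, 0, -0.4], 5], [[0, 0, 0], [0, 0, 0], 5]]'

```text
clock: 5.25
position: [0.5881, 0.0963, 0.0409]
ee_rot: [-0.0, 0.747, 0.665, -0.0]
contact_force: [-0.2, -0.4, -1.7]
width: 0.0551
gripper_force: 33.1
```

Call:
drive_tool --rows '[[[0, 0, 0], [0, 0, -0.3], 5], [[0, 0, 0], [0, 0, 0], 5]]'

```text
clock: 5.5
position: [0.5882, 0.0963, 0.038]
ee_rot: [-0.0, 0.747, 0.665, -0.0]
contact_force: [0.2, 0.7, -1.5]
width: 0.0551
gripper_force: 33.1
```

Call:
drive_tool --rows '[[[0, 0, 0], [0, 0, -0.1], 5], [[0, 0, 0], [0, 0, 0], 7], [[0, 0, 0], [0, 0, 0], 8], [[0, 0, 0], [0, 0, 0], 8], [[0, 0, 0], [0, 0, 0], 8], [[0, 0, 0], [0, 0, 2], 8.5], [[0, 0, 0], [0, 0, 4], 8.5], [[0, 0, 0], [0, 0, 2], 8.5]]'

```text
clock: 6.5
position: [0.5894, 0.0964, 0.1194]
ee_rot: [0.001, 0.747, 0.665, 0.001]
contact_force: [-0.0, -0.1, -0.1]
width: 0.085
gripper_force: 0.0
```

Call:
drive_tool --rows '[[[0, 0, 0], [0, 4, 4], 8], [[0, 0, 0], [0, 5, 1], 6], [[0, 0, 0], [0, 6, 0], 3], [[0, 0, 0], [0, 1, 0], 0], [[0, 0, 0], [0, 0, 0], 0], [[0, 0, 0], [0, 0, 0], 0]]'

```text
clock: 7.25
position: [0.5883, 0.2549, 0.167]
ee_rot: [0.0, 0.747, 0.665, -0.001]
contact_force: [0.1, -0.1, 0.9]
width: 0.0
gripper_force: 0.0
```

```bash
python3 - <<'E'
from h import *
s=snap("side","s6");t=snap("top","t6")
a=cv2.resize(s[190:290,270:430],(800,500),interpolation=cv2.INTER_CUBIC)
b=cv2.resize(t[130:200,280:420],(800,400),interpolation=cv2.INTER_CUBIC)
cv2.imwrite("pics/c6.png",cv2.resize(np.vstack([cv2.resize(s[190:290,270:430],(480,300),interpolation=2),cv2.resize(t[130:205,280:400],(480,300),interpolation=2)]),None,fx=1,fy=1))
st=manip.get_state();print(st["position"],st["width"])
E
```

```text
[0.58850686 0.2547729  0.1671895 ] -7.906798000650302e-07
```

View pics/c6.png

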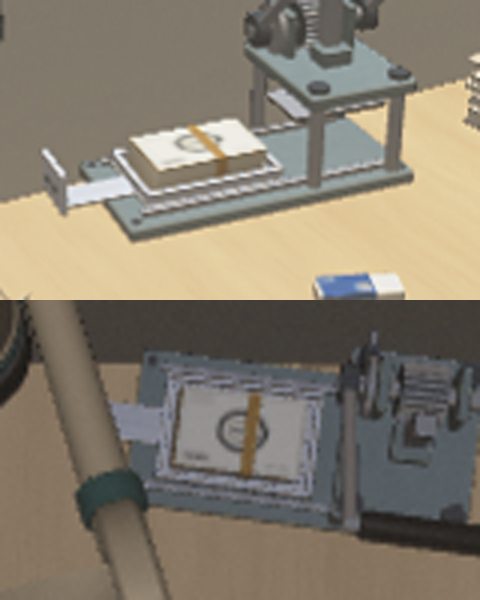

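The pack lies flat in the pocket with margins all round: it spans (168–310, 385–490) in the lower, top-view half of the picture. Next I'll put the closed fingers outside the push plate.

Call:
drive_tool --rows '[[[0, 0, 0], [1.0, 0, 0], 0], [[0, 0, 0], [0.6, 0, -4], 0], [[0, 0, 0], [0, 0, -5], 0], [[0, 0, 0], [0, 0, -4.2], 0], [[0, 0, 0], [0, 0, 0], 0], [[0, 0, 0], [-0.1, -1, 0], 0], [[0, 0, 0], [-0.1, -1, 0], 0], [[0, 0, 0], [0, 0, 0], 0]]'

```text
clock: 8.35
position: [0.6033, 0.2354, 0.0372]
ee_rot: [0.001, 0.747, 0.665, 0.001]
contact_force: [-1.1, -0.3, -0.6]
width: -0.0
gripper_force: 0.0
```

Call:
drive_tool --rows '[[[0, 0, 0], [-0.14, -1.2, 0], 0], [[0, 0, 0], [-0.14, -1.2, 0], 0], [[0, 0, 0], [-0.14, -1.2, 0], 0], [[0, 0, 0], [-0.14, -1.2, 0], 0], [[0, 0, 0], [-0.14, -1.2, 0], 0], [[0, 0, 0], [-0.14, -1.2, 0], 0], [[0, 0, 0], [-0.14, -1.2, 0], 0], [[0, 0, 0], [-0.14, -1.2, 0], 0]]'

```text
clock: 9.35
position: [0.5908, 0.1395, 0.0352]
ee_rot: [-0.0, 0.747, 0.665, -0.0]
contact_force: [-0.5, 1.9, 0.9]
width: 0.0
gripper_force: 0.8
```

Call:
drive_tool --rows '[[[0, 0, 0], [-0.1, -0.8, 0], 0], [[0, 0, 0], [-0.1, -0.8, 0], 0], [[0, 0, 0], [-0.06, -0.5, 0], 0], [[0, 0, 0], [0, 0, 0], 0]]'

```text
clock: 9.85
position: [0.5889, 0.1187, 0.0353]
ee_rot: [0.0, 0.747, 0.665, 0.0]
contact_force: [0.4, 0.7, 0.6]
width: -0.0001
gripper_force: 0.0
```

Call:
drive_tool --rows '[[[0, 0, 0], [-0.05, -0.4, 0], 0], [[0, 0, 0], [-0.05, -0.4, 0], 0], [[0, 0, 0], [-0.03, -0.2, 0], 0], [[0, 0, 0], [0, 0, 0], 0]]'

```text
clock: 10.35
position: [0.5873, 0.109, 0.0354]
ee_rot: [0.0, 0.747, 0.665, -0.0]
contact_force: [0.4, 0.6, -0.2]
width: 0.0002
gripper_force: 0.1
```

Call:
drive_tool --rows '[[[0, 0, 0], [-0.03, -0.3, 0], 0], [[0, 0, 0], [0, -0.2, 0], 0], [[0, 0, 0], [0, 0, 0], 0]]'

```text
clock: 10.72
position: [0.587, 0.1068, 0.0354]
ee_rot: [-0.002, 0.747, 0.665, 0.002]
contact_force: [-0.3, 8.2, -0.6]
width: -0.0002
gripper_force: 4.3
```

Call:
drive_tool --rows '[[[0, 0, 0], [0, -0.2, 0], 0], [[0, 0, 0], [0, -0.2, 0], 0], [[0, 0, 0], [0, 0, 0], 0]]'

```text
clock: 11.1
position: [0.5871, 0.1067, 0.0355]
ee_rot: [-0.004, 0.748, 0.664, 0.004]
contact_force: [0.7, 19.8, 0.0]
width: -0.0003
gripper_force: 9.8
```

The tray is home against its stop, at about 20 N. I'll retreat, rise and go above the grip.

Call:
drive_tool --rows '[[[0, 0, 0], [0.2, 2, 0], 0], [[0, 0, 0], [0.2, 2, 0], 0], [[0, 0, 0], [0, 0, 5], 0], [[0, 0, 0], [0, 0, 5], 0], [[0, 0, 0], [0, 0, 5], 3], [[0, 0, 0], [-1, 0, 5], 5], [[0, 0, 0], [-1, 0, 5], 7], [[0, 0, 0], [0, 0, 1], 8.5]]'

```text
clock: 12.1
position: [0.572, 0.1408, 0.2998]
ee_rot: [0.003, 0.746, 0.665, 0.003]
contact_force: [0.6, 0.2, -0.2]
width: 0.072
gripper_force: 0.0
```

Call:
drive_tool --rows '[[[0, 0, 0], [-1.5, -3, 0], 8.5], [[0, 0, 0], [-1.5, -4, 0], 8.5], [[0, 0, 0], [-1.5, -4, 0], 8.5], [[0, 0, 0], [-2.5, -4, 0], 8.5], [[0, 0, 0], [0, 0, 0], 8.5], [[0, 0, 0], [0, 0, 0], 8.5]]'

```text
clock: 12.85
position: [0.5011, -0.0094, 0.2947]
ee_rot: [-0.0, 0.747, 0.665, -0.0]
contact_force: [-0.5, 0.7, 0.7]
width: 0.0853
gripper_force: 0.0
```

```bash
python3 - <<'E'
from h import *
s=snap("side","s7");t=snap("top","t7")
cv2.imwrite("pics/c7.png",cv2.resize(s[110:290,270:450],(600,600),interpolation=2))
st=manip.get_state();print(st["position"],st["ee_rot"],st["width"])
E
```

```text
[ 0.50149586 -0.00886958  0.29480714] [-3.28237488e-04  7.46232701e-01  6.65685095e-01 -5.05956853e-05] 0.08500276950919035
```

View pics/c7.png

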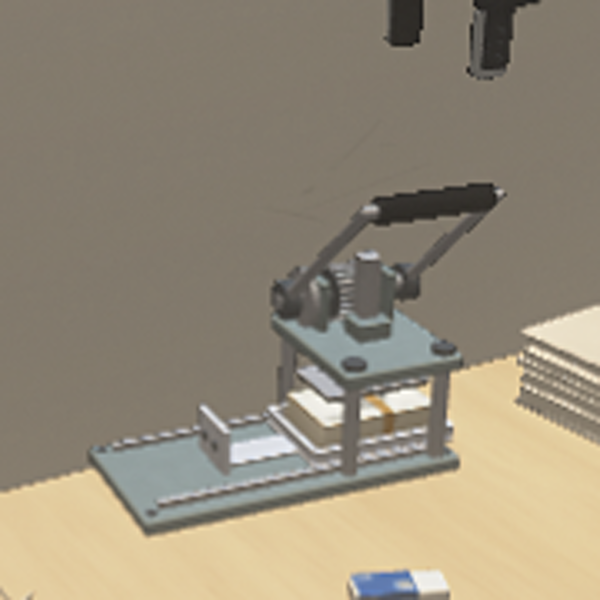

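The tray is home with the pack under the plate and the handle is up. The open fingers hang over the grip and straddle it. I'll descend and pinch.

Call:
drive_tool --rows '[[[0, 0, 0], [-0.1, 0, -4], 8.5], [[0, 0, 0], [0, 0, -4], 8.5], [[0, 0, 0], [0, 0, -1.5], 8.5], [[0, 0, 0], [0, 0, 0], 8.5], [[0, 0, 0], [0, 0, 0], 4], [[0, 0, 0], [0, 0, 0], 1], [[0, 0, 0], [0, 0, 0], 1], [[0, 0, 0], [0, 0, 0], 1]]' --force 30

```text
clock: 13.95
position: [0.5002, -0.0098, 0.2009]
ee_rot: [0.0, 0.747, 0.665, 0.0]
contact_force: [-0.2, -0.1, 2.4]
width: 0.0169
gripper_force: 29.1
```

Call:
drive_tool --rows '[[[0, 0, 0], [0, 0, 0], 1], [[0, 0, 0], [0, 0, 0], 1], [[0, 0, 0], [0, 0, 0], 1]]'

```text
clock: 14.32
position: [0.5002, -0.0098, 0.2008]
ee_rot: [0.0, 0.747, 0.665, 0.0]
contact_force: [-0.8, 0.2, 4.6]
width: 0.0175
gripper_force: 29.3
```

Call:
drive_tool --rows '[[[0, 0, 0], [-0.9, 0.1, -1.07], 1], [[0, 0, 0], [-0.79, 0.09, -1.15], 1], [[0, 0, 0], [-0.67, 0.08, -1.23], 1], [[0, 0, 0], [0, 0, 0], 1]]' --force 40

```text
clock: 14.82
position: [0.4762, -0.0068, 0.1652]
ee_rot: [-0.0, 0.747, 0.665, 0.0]
contact_force: [-0.9, 0.7, 4.7]
width: 0.0167
gripper_force: 39.6
```

Call:
drive_tool --rows '[[[0, 0, 0], [-0.54, 0.06, -1.29], 1], [[0, 0, 0], [-0.41, 0.05, -1.34], 1], [[0, 0, 0], [-0.28, 0.03, -1.37], 1], [[0, 0, 0], [0, 0, 0], 1]]'

```text
clock: 15.32
position: [0.4643, -0.0053, 0.1253]
ee_rot: [-0.0, 0.747, 0.665, 0.0]
contact_force: [0.4, 2.1, 5.1]
width: 0.0165
gripper_force: 39.9
```

Call:
drive_tool --rows '[[[0, 0, 0], [-0.14, 0.02, -1.39], 1], [[0, 0, 0], [0, 0, -1.4], 1], [[0, 0, 0], [0.14, -0.02, -1.4], 1], [[0, 0, 0], [0, 0, 0], 1], [[0, 0, 0], [0, 0, 0], 1]]'

```text
clock: 15.95
position: [0.4645, -0.0053, 0.0845]
ee_rot: [-0.0, 0.747, 0.665, 0.0]
contact_force: [-0.1, 2.8, 7.2]
width: 0.0164
gripper_force: 40.4
```

```bash
python3 - <<'E'
from h import *
s=snap("side","s8")
cv2.imwrite("pics/c8.png",cv2.resize(s[150:290,280:460],(800,622),interpolation=2)[:600])
st=manip.get_state();print(st["position"],st["contact_force"],st["gripper_force"])
E
```

```text
[ 0.46448314 -0.00535707  0.08461242] [-0.69796706  2.57615862  7.5468541 ] 40.35124719142914
```

View pics/c8.png

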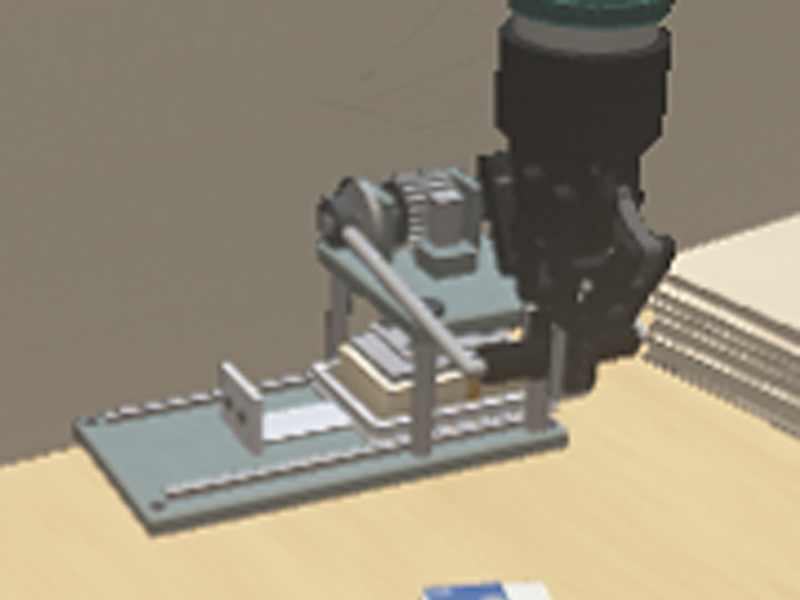

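The picture shows the handle down with the plate on the pack and the tray still home. The grip's left end is at about (478,362). I'll check that end against the expected angle.

```bash
python3 - <<'E'
from h import *
k=800/180
for th in(.7,.8,.9,1.0):
    e=.75-th;x=.027-.14*np.cos(e);z=.112+.14*np.sin(e);y=.041
    p=[.575+.993*x+.115*y,-.019-.115*x+.993*y,z];u=proj("side",p);print(th,((u-[280,150])*k).round())
st=manip.get_state();print(st["clock"],st["position"],st["contact_force"])
E
```

```text
0.7 [488. 311.]
0.8 [486. 339.]
0.9 [483. 365.]
1.0 [478. 389.]
16.0 [ 0.46448314 -0.00535707  0.08461242] [-0.69796706  2.57615862  7.5468541 ]
```

Call:
drive_tool --rows '[[[0, 0, 0], [0, 0, 0], 1], [[0, 0, 0], [0, 0, 0], 1], [[0, 0, 0], [0, 0, 0], 1], [[0, 0, 0], [0, 0, 0], 1]]'

```text
clock: 16.5
position: [0.4644, -0.0053, 0.0848]
ee_rot: [-0.0, 0.747, 0.665, 0.0]
contact_force: [-0.9, 2.1, 7.0]
width: 0.0164
gripper_force: 40.3
```

The grip end matches 0.9 rad, so I'll hand in.

```bash
python3 -c "
from rig import job;print(job.sign_off())"
```

```text
the job is handed in; nothing more can be done
None
```

The job is handed in with no verdict returned: the thick pack is in the tray, the tray is fully home, and the fingers are holding the grip at the third click (about 0.9 rad, 7 N push) with the plate down on the pack; the squeeze force itself was not measured.

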